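Open the counterweighted hold-down arm and fit a spacer ring

TASK

On the blue bench fixture, lift the counterweighted arm by its red handle over its balance point and lay it gently against its rubber-tipped stop screw, so that it stays open by itself; the screw has been readjusted, so feel for it: neither drop the arm onto it (nor back shut) nor force the arm against it. Then put the steel spacer ring over the fixture's spigot, flat and fully down on the shoulder, leaving the arm open and the oil bottle, spur gear and grease tin where they stand.

Things in the scene. Friction and masses are not known exactly. Their poses are not given: they have to be found in the camera images.
- stand: Blue steel bench fixture, fixed to the bench; base plate x -45..55, y -95..115 mm, 12 mm thick. Origin on the bench, z up. The arm swings in this frame's y-z plane about a pivot parallel to x through (0, 50, 105) mm; the post behind it is a plate at x 19..31, y 20..80 mm, up to z 128 mm. The spigot stands at (0, -50) mm.
- spigot_seat (a point): Point on the spigot's axis at its shoulder, 35 mm above the bench: the ring's underside rests here. Spigot 24 mm in diameter, rising 22 mm above the shoulder, top edge chamfered 3 mm; boss below the shoulder 34 mm in diameter. Axes as the stand's.
- swing_arm: Arm: grey bar 16 mm wide, 18 mm high, with a black cap over the spigot and a dark counterweight on its tail. Origin on the pivot, axes as the stand's when shut: level, pointing to the stand's -y, ending 165 mm out. Opens about the stand's -x: up, over the top, to +y. Balances about 63 degrees from shut, falls freely to either side; past 95 degrees over 0.6 rad/s (a 1 to 2 degree drop) is a slam.
- handle (a point): Middle of the red round handle, 15 mm in diameter, parallel to the stand's x, from x -7 to -69 mm of the arm, ending in a 22 mm knob. This point is (-43, -152, 0) mm in the arm's frame, 152 mm from the pivot, 105 mm above the bench when shut. Fixed to the arm; being round it can turn between the fingers. Lifting takes 1 to 3 N here.
- stop_bracket: Blue bracket on the post; origin in its screw block, 80 mm beyond and 72 mm above the pivot. Its stiff stop screw has a rubber tip that meets the bar's back 95 mm from the pivot and yields a few mm, ending the opening somewhere between 98 and 122 degrees from shut: the setting differs from run to run and is not given. More than 30 N on it (about 19 N at the handle) is too much.
- steel_ring: Plain ground steel spacer ring lying flat on the bench, 38 mm outside diameter, bore 29 mm (free bore at least 26.8 mm), 13 mm thick. Origin at the centre of its underside, z up.
- oil_bottle: White oil bottle with a red spout, 40 mm in diameter, 105 mm tall, standing; origin at the centre of its underside. Leave it alone.
- gear_a: Small grey spur gear with a hub, 56 mm in diameter, 20 mm high, lying on the bench; origin at the centre of its underside. Not the ring; leave it alone.
- grease_tin: Grease tin with yellow lid and blue body, 67 mm in diameter, 32 mm high; origin at the centre of its underside. Leave it alone.
Mind the look-alikes: they are no part of the job. Of the things that look like the steel_ring, the smallest one is meant.

How it is judged:
By the outcome, as a careful person would: the job done as asked, in the order asked, and still so for the second after the job is handed in, with the robot touching nothing.
It also fails if it takes over 72 s, if anything falls off the work surface, if the arm or the gripper's body presses on something with over 40 N, if the wrist force passes 120 N, or if a joint passes its speed limit or range.

ROBOT

A 6-joint arm with a two-finger parallel gripper is mounted at the origin on a cart in front of the work surface, level with it; the furniture and walls round the work are solid. World frame = base frame: x ahead of the robot, y to its left, z up, the work surface at z = 0. Lengths are in m, angles in rad, forces in N, time in s.
With the tool pointing down it reaches from about 0.35 to 0.975 m from the base axis. Payload 4.9 kg.
Tool frame: the origin (TCP) lies on the centre line of the jaws, within the pads' length; the fingertips stand 17 mm ahead of it and the grasp point (between the pads) lies 2 mm behind it (ctrl.tcp_to_tips is the x of the fingertips in the tool frame, in m); x points along the fingers, z is the direction in which the jaws open and shut, and the axes are right-handed (so a half turn about x gives the same grasp; the last joint's range is limited). The gripper opens to 85 mm and grips with 20 to 120 N. Pads are 22 mm wide; open, the fingers measure 114 mm over their backs; the gripper's body (76 mm by 85 mm) begins 54 mm behind the grasp point. The pads swing forward as they close: fully open they stand 13 mm farther back than shut.
Start: joints at [1.08, 0.053, 1.613, -0, 1.476, -0.119], TCP at [0.227, 0.582, 0.248] pointing down, gripper open.
Joint ranges: [-3.01, 3.01], [-1.01, 2.22], [0.06, 2.58], [-1.02, 4.17], [0.09, 2.62], [-3.14, 3.14]. Speed limits (rad/s): [2.57, 2.57, 3.14, 3.14, 3.14, 3.14].

INTERFACE

Orientations are given as a rotation vector (axis times angle).
In Python, from station import ctrl, cams, finder gives the robot as it stands.
- The arm moves only by the tool step_arm, never from a script. Its argument "moves" is a list of rows, each a list of 3 entries, a list of its own where there are three numbers: the shift along the tool's x, y, z in cm, then the turn, a rotation vector about the tool's x, y, z in degrees, then the opening, from 0 (shut) to 1 (fully open). A call has exactly 10 rows; each row is the pose to reach, as a shift and turn from the pose measured when the call began, along the tool's axes at that moment; what a row does not reach only later rows make up. A row lasts 1/12 s, in which the tool goes at most 41.7 mm and 7.16 degrees, less where a joint would pass 70% of its speed; a pose out of reach is approached as far as the arm can. A call with a gripper value outside its range is refused whole. The fingers move at their own pace and stop on an object; "grip_force" is the grip in N (left out, the last holds). Time passes only in rows, so rows that repeat a pose let the fingers close, or fill a call up. It gives the time, the measured TCP pose, the force and the opening at its end, in the units of the state.
- ctrl.get_obs(): the state, without advancing time (a new reading comes with each control period).
- cams.get_image(name): name is "side" or "top"; returns a dict with "pixels" (480x640x3 uint8, blue, green, red), "fx", "fy", "cx", "cy" (pixels), "position" and "attitude" of the camera in the world. Camera axes: x right, y up, looking along -z (the intrinsics and any distortion apply to the point x, -y, -z); pixel columns grow to the right and rows downward; lengths in m; the calibration is good to about 2 mm. A picture is of the moment at which its call begins. There is no depth.
- ctrl.finish_job(): hands the job in, once; it reports no verdict.
Trained networks look in the newest picture that a camera, given by its name, has taken for a name from the list of things; names that differ only in an ending like _2 or _b are one class to them, and where a whole thing is asked for, a point or a joint stands for the part that bears it (a point fixed in the world has none). Each returns a list of dicts, best first, with "conf" (0 to 1); they miss things now and then, are a little off and sometimes report something else, mostly with a low value. They report only what shows in the picture. A call takes as long as a camera call. They do not tell look-alikes from the thing itself.
- finder.find_in(camera, name): "at" ([column, row] in pixels, amid what is visible of it).
- finder.regions_of(camera, name): "region" (480x640 bool, what is visible of it) and "at" ([column, row] in pixels, amid what is visible of it).
- finder.tip_of(camera, name): "at" ([column, row] in pixels: a listed point, or the origin of a listed thing).
The state is a dict: "t": time; "q": joint angles; "dq": joint speeds; "effort": joint torques, N m; "tool_pos": TCP position; "tool_rot": TCP orientation; "contact_force": force on the tool from outside, world axes, zero at the start; "wrist_torque": the same for the moment, N m; "opening": finger opening in m.
Only numpy, scipy, OpenCV 4.12 (cv2) and the standard library are available. Lean on these libraries where they do the work, as an engineer would, in place of code of your own. Each camera call takes 0.05 s, during which the arm holds its last target. There are 200 camera calls.

## Working session

There is one attempt and no reset: what is moved stays moved. The work goes in short steps, Python scripts to look and compute and a tool call to move; the robot and the scene stay as the last step left them, time stands still between calls to the robot, and variables do not carry over. Pictures are saved under pics/ and viewed, on a budget of 10 in all, crops included, one or two more only if the job needs it, and the job is handed in when it is done.

Besides the shell and the picture viewer there is one more tool, called after ">>>" as a command line: name --argument value ..., lists and objects as JSON in quotes. step_arm: Moves the arm, as the interface text tells. Its arguments: {"type":"object","properties":{"moves":{"type":"array"},"grip_force":{"type":"number"}},"required":["moves"]}

```bash
ls; mkdir -p pics; cat > h.py <<'E'
import numpy as np, cv2
from scipy.spatial.transform import Rotation as R
from station import ctrl, cams, finder
def att(im):
    a=np.array(im["attitude"],float)
    return a if a.shape==(3,3) else (R.from_rotvec(a).as_matrix() if a.size==3 else R.from_quat(a).as_matrix())
def ray(im,px):
    d=np.array([(px[0]-im["cx"])/im["fx"],-(px[1]-im["cy"])/im["fy"],-1.])
    return np.array(im["position"]),att(im)@d
def atz(im,px,z):
    p,d=ray(im,px); return p+d*(z-p[2])/d[2]
def proj(im,P):
    c=att(im).T@(np.array(P)-np.array(im["position"]))
    return np.array([im["cx"]-im["fx"]*c[0]/c[2], im["cy"]+im["fy"]*c[1]/c[2]])
def tri(a,pa,b,pb):
    p,d=ray(a,pa);q,e=ray(b,pb);d=d/np.linalg.norm(d);e=e/np.linalg.norm(e)
    A=np.array([d,-e]).T;s=np.linalg.lstsq(A,q-p,rcond=None)[0]
    x,y=p+s[0]*d,q+s[1]*e
    return (x+y)/2,np.linalg.norm(x-y)
E
python3 - <<'E'
from h import *
I={}
for c in("side","top"):
    im=cams.get_image(c);I[c]=im;cv2.imwrite(f"pics/{c}0.png",im["pixels"])
    print(c,{k:v for k,v in im.items() if k!="pixels"})
    for n in("stand","spigot_seat","swing_arm","handle","stop_bracket","steel_ring","oil_bottle","gear_a","grease_tin"):
        print(n,"find",[(np.round(d["at"]).tolist(),round(d["conf"],2)) for d in finder.find_in(c,n)[:5]],"tip",[(np.round(d["at"],1).tolist(),round(d["conf"],2)) for d in finder.tip_of(c,n)[:4]])
print(ctrl.get_obs(),ctrl.tcp_to_tips)
E
```

```text
pics
side {'fx': 548.0930280617295, 'fy': 548.0930280617295, 'cx': 324.7553995552355, 'cy': 244.34123098922953, 'position': array([ 0.57884256, -1.32337146,  0.66209488]), 'attitude': array([ 1.18004623e+00,  5.40330303e-04, -1.60971371e-04])}
stand find [([334.0, 263.0], 0.91)] tip [([331.4, 278.4], 0.96)]
spigot_seat find [([330.0, 262.0], 0.91)] tip [([325.8, 275.3], 0.73)]
swing_arm find [([328.0, 248.0], 0.76)] tip [([300.1, 255.4], 0.72), ([337.2, 236.9], 0.61)]
handle find [([329.0, 245.0], 0.8), ([257.0, 293.0], 0.66)] tip [([301.6, 256.8], 0.66)]
stop_bracket find [([352.0, 212.0], 0.49)] tip [([347.0, 205.1], 0.57)]
steel_ring find [([318.0, 346.0], 0.93), ([292.0, 317.0], 0.61), ([276.0, 338.0], 0.47)] tip [([319.6, 349.3], 0.93), ([272.2, 340.1], 0.72)]
oil_bottle find [([327.0, 244.0], 0.23)] tip []
gear_a find [([262.0, 291.0], 0.6)] tip [([257.2, 296.5], 0.73)]
grease_tin find [([390.0, 340.0], 0.97)] tip [([388.6, 346.7], 0.83)]
top {'fx': 611.1144563207695, 'fy': 611.1144563207695, 'cx': 311.4791069349999, 'cy': 228.76041701432123, 'position': array([ 0.49754282, -0.
[... 836 characters left out ...]
 [([431.0, 162.0], 0.71)] tip [([427.9, 161.8], 0.61)]
{'t': 1.9, 'q': array([ 1.07999870e+00,  5.27076100e-02,  1.61290960e+00, -9.16675640e-06,
        1.47600784e+00, -1.19009160e-01]), 'dq': array([ 0.00216057,  0.00129113,  0.00057732,  0.00165533,  0.00182503,
       -0.00160713]), 'effort': array([ 1.17319065e-03, -3.93670034e+01, -3.70450115e+01, -6.73443424e-05,
        7.48249222e-04,  3.90880800e-06]), 'tool_pos': array([0.22704682, 0.58227455, 0.24829311]), 'tool_rot': array([-0.93113877,  1.36248274,  0.93110071]), 'contact_force': array([ 0.49201078,  0.12140173, -0.6172802 ]), 'wrist_torque': array([ 0.0104354 , -0.0321612 , -0.01211334]), 'opening': 0.08528480615102031} 0.017
```

```bash
python3 - <<'E'
import cv2,numpy as np
a=cv2.imread("pics/side0.png")[180:380,220:420];b=cv2.imread("pics/top0.png")[100:340,150:470]
a=cv2.resize(a,(600,600),interpolation=3)
cv2.imwrite("pics/s1.png",a);cv2.imwrite("pics/t1.png",cv2.resize(b,(800,600),interpolation=3))
E
```

```text
(no output)
```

View pics/s1.png

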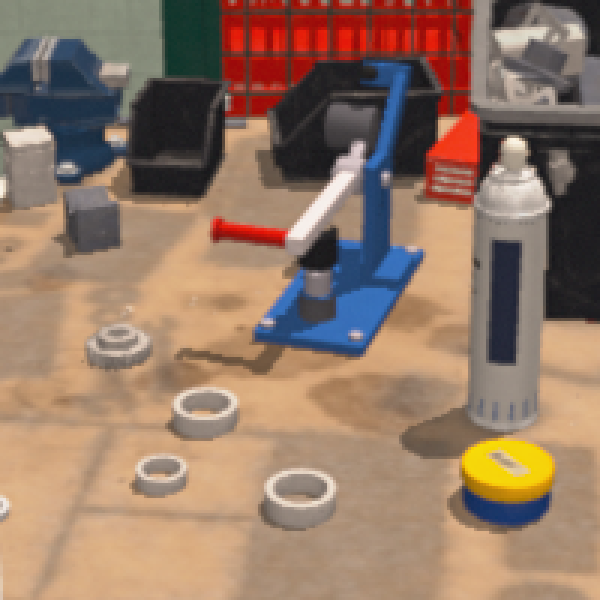

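View pics/t1.png

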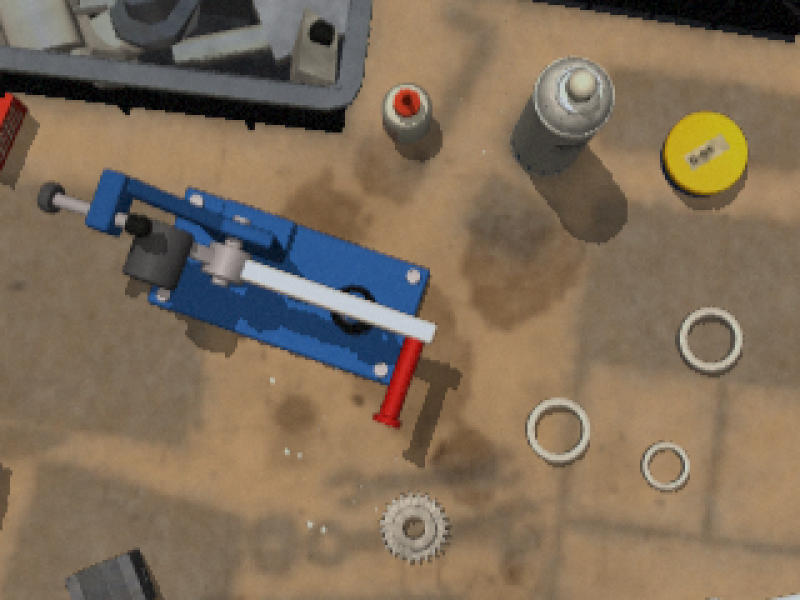

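```bash
cat >> h.py <<'E'
def load():
    # calibrations of the two fixed cameras
    return (dict(fx=548.0930280617295,fy=548.0930280617295,cx=324.7553995552355,cy=244.34123098922953,position=[0.57884256,-1.32337146,0.66209488],attitude=[1.18004623,5.40330303e-04,-1.60971371e-04]),
     dict(fx=611.1144563207695,fy=611.1144563207695,cx=311.4791069349999,cy=228.76041701432123,position=[0.49754282,-0.0666685,1.2469257],attitude=[0.05202836,-0.05013459,-1.55006902]))
E
python3 - <<'E'
from h import *
S,T=load()
t=lambda x,y:np.array([x/2.5+150,y/2.5+100])
s=lambda x,y:np.array([x/3+220,y/3+180])
b=[atz(T,t(*p),0.015) for p in((196,200),(414,276),(380,369),(163,294))]
c=np.mean(b,0);print(np.round(b,4),c)
v=(b[1]+b[2]-b[0]-b[3]);yaw=np.arctan2(v[1],v[0])+np.pi/2
w=(b[0]+b[1]-b[2]-b[3]);print("yaw",np.degrees(yaw),np.degrees(np.arctan2(w[1],w[0])))
Rz=R.from_euler('z',yaw).as_matrix()
o=c-Rz@[0.005,0.010,0];o[2]=0
W=lambda P:o+Rz@np.array(P)
print("origin",o,"spigot",W([0,-.05,.035]),"handle",W([-.043,-.102,.105]))
for n,P in dict(knob=(-.069,-.102,.105),root=(-.007,-.102,.105),armend=(0,-.115,.114)).items():
    q=proj(T,W(P));r=proj(S,W(P));print(n,(q-[150,100])*2.5,(r-[220,180])*3)
for n,p,q in(("small",t(665,466),s(161,475)),("mid",t(558,431),s(205,413)),("big",t(711,341),s(300,498))):
    print(n,atz(T,p,.0065),tri(T,p,S,q))
for n,p,z in(("gear",(414,528),.015),("tin",(706,153),.032),("oil",(406,101),.1),("can",(582,85),.25)): print(n,atz(T,t(*p),z))
k=tri(T,t(388,420),S,s(216,231));print("knob tri",k)
from cv2 import HoughCircles
E
```

```text
[[ 0.6738  0.1063  0.015 ]
 [ 0.6154 -0.072   0.015 ]
 [ 0.5395 -0.046   0.015 ]
 [ 0.5967  0.1308  0.015 ]] [0.60635519 0.02978439 0.015     ]
yaw -18.02685172648135 -18.237565769208043
origin [0.598506   0.02182259 0.        ] spigot [ 0.58303287 -0.02572299  0.035     ] handle [ 0.52605161 -0.0618635   0.105     ]
knob [387.42257785 416.26537933] [222.88427944 230.49183641]
root [414.69125924 337.88464728] [292.54160354 239.73088728]
armend [434.39794664 334.07454794] [295.4661623  236.92008892]
small [ 0.46604601 -0.2779456   0.0065    ] (array([ 0.46549699, -0.2780874 ,  0.00595238]), np.float64(0.0010737696564313004))
mid [ 0.49252988 -0.19106669  0.0065    ] (array([ 0.49236629, -0.19091875,  0.00809591]), np.float64(0.0003409095012621949))
big [ 0.56800592 -0.31441633  0.0065    ] (array([ 0.56797647, -0.31388793,  0.00912632]), np.float64(0.00023930804420822013))
gear [ 0.41274421 -0.07595072  0.015     ]
tin [ 0.7175771  -0.30424784  0.032     ]
oil [ 0.7405617  -0.06288719  0.1       ]
can [ 0.72179764 -0.17940399  0.25      ]
knob tri (array([ 0.49705784, -0.05440376,  0.10483839]), np.float64(0.003004772140765758))
```

```bash
python3 - <<'E'
import cv2
a=cv2.imread("pics/top0.png")[195:325,345:465]
cv2.imwrite("pics/rings.png",cv2.resize(a,(550,596),interpolation=2))
E
```

```text
(no output)
```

View pics/rings.png

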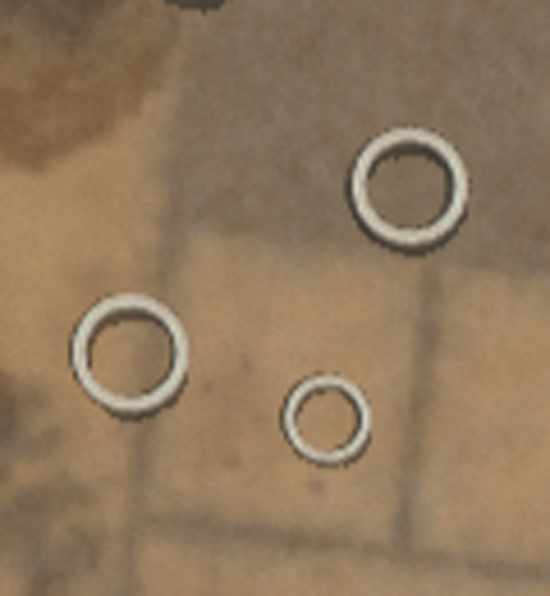

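The pictures show three plain rings (top-view pixels): small (416,286), mid (373,272) and big (434,236), plus the gear at (316,311). The small one measures 38 mm across, so it is the steel_ring, at (0.466, -0.278). The red handle middle is at (0.526, -0.062, 0.105), and stand yaw is about -18°.

```bash
cat >> h.py <<'E'
yaw=np.radians(-18.1)
Rz=R.from_euler('z',yaw).as_matrix()
o=np.array([.5985,.0218,0])
W=lambda P:o+Rz@np.array(P)
def down(zdir):
    X=np.array([0,0,-1.]);Z=np.array(zdir,float);Z/=np.linalg.norm(Z)
    return np.array([X,np.cross(Z,X),Z]).T
def go(P,M=None,obs=None):
    s=obs or ctrl.get_obs();R0=R.from_rotvec(s["tool_rot"]).as_matrix()
    sh=R0.T@(np.array(P)-s["tool_pos"])*100
    tn=R.from_matrix(R0.T@M).as_rotvec(degrees=True) if M is not None else np.zeros(3)
    return np.round(sh,2),np.round(tn,2)
def hp(th,dz=-.002): # TCP for handle at arm angle th (deg), tool down
    a=np.radians(th);return W([-.043,.05-.152*np.cos(a),.105+.152*np.sin(a)])+[0,0,dz]
E
python3 - <<'E'
from h import *
S,T=load()
for sg in(1,-1):
    M=down(sg*Rz[:,1]);print(sg,go([.526,-.062,.30],M),go([.526,-.062,.103],M))
for th in(98,104,110,116,122):
    a=np.radians(th);u=np.array([-np.cos(a),np.sin(a)]);n=np.array([np.sin(a),np.cos(a)])
    c=np.array([.05,.105])+.095*u+.009*n
    P=W([0,*c]);print(th,np.round((proj(T,P)-[150,100])*2.5),np.round((proj(S,P)-[220,180])*3),c)
E
```

```text
1 (array([ -5.17, -51.26, -49.17]), array([-3.2, -0. ,  0. ])) (array([ 14.53, -51.26, -49.16]), array([-3.2, -0. ,  0. ]))
-1 (array([ -5.17, -51.26, -49.17]), array([176.8,   0. ,   0. ])) (array([ 14.53, -51.26, -49.16]), array([176.8,   0. ,   0. ]))
98 [181. 238.] [361.  72.] [0.07213386 0.19782291]
104 [168. 234.] [364.  72.] [0.08171524 0.1950008 ]
110 [157. 230.] [367.  73.] [0.09094915 0.19119262]
116 [146. 227.] [370.  75.] [0.09973441 0.18644009]
122 [136. 224.] [372.  78.] [0.10797476 0.1807953 ]
```

>>> step_arm --moves '[[[-1,-2,-2],[0,0,0],1],[[-3,-5,-5],[0,0,0],1],[[-5,-8,-8],[-1,0,0],1],[[-5.2,-11,-10.5],[-2,0,0],1],[[-5.2,-14,-13.4],[-3.2,0,0],1],[[-5.2,-17,-16.3],[-3.2,0,0],1],[[-5.2,-20,-19.2],[-3.2,0,0],1],[[-5.2,-23,-22],[-3.2,0,0],1],[[-5.2,-26,-25],[-3.2,0,0],1],[[-5.2,-29,-27.8],[-3.2,0,0],1]]'

```text
t: 2.73
tool_pos: [0.3935, 0.2223, 0.3007]
tool_rot: [-0.974, 1.341, 0.973]
contact_force: [0.3, 0.2, 0.6]
opening: 0.0852
```

```bash
python3 - <<'E'
from h import *
s=ctrl.get_obs();print(s["t"],s["q"],s["tool_pos"],s["contact_force"]);print(go([.526,-.062,.20],down(Rz[:,1])))
E
```

```text
2.7333 [ 3.49244872e-01 -4.05546524e-01  1.92887658e+00  2.84875399e-05
  1.61704840e+00 -9.06071831e-01] [0.39354063 0.22229195 0.30066017] [0.27848295 0.18347705 0.64345   ]
(array([ 10.07, -21.4 , -22.92]), array([0.02, 0.04, 0.05]))
```

>>> step_arm --moves '[[[0,-2.5,-2.7],[0,0,0],1],[[0,-5,-5.4],[0,0,0],1],[[0,-8,-8.6],[0,0,0],1],[[0,-11,-11.8],[0,0,0],1],[[0,-14,-15],[0,0,0],1],[[1,-17,-18.2],[0,0,0],1],[[3,-19.5,-20.9],[0,0,0],1],[[6,-21,-22.5],[0,0,0],1],[[9,-21.4,-22.9],[0,0,0],1],[[10,-21.4,-22.9],[0,0,0],1]]'

```text
t: 3.57
tool_pos: [0.5239, -0.0633, 0.1951]
tool_rot: [-0.967, 1.348, 0.977]
contact_force: [-1.1, 0.8, -1.6]
opening: 0.0856
```

```bash
python3 - <<'E'
from h import *
a=cams.get_image("side");b=cams.get_image("top")
s=ctrl.get_obs();print(s["t"],s["q"],s["tool_pos"],s["contact_force"]);print(go([.526,-.062,.103],down(Rz[:,1])))
A=cv2.resize(a["pixels"][140:320,240:400],(530,596),interpolation=2)
cv2.imwrite("pics/g1.png",A)
for n in("handle",): print(finder.tip_of("side",n)[:2],finder.tip_of("top",n)[:2])
E
```

```text
3.6667 [-2.58089135e-01 -1.41421643e-01  1.88662302e+00  1.08116869e-03
  1.40201099e+00 -1.51285563e+00] [ 0.52417059 -0.06133762  0.19756794] [ 0.36913002 -0.65132251  0.41307806]
(array([ 9.46, -0.25, -0.01]), array([-0.02,  0.04, -0.32]))
[{'at': [302.6, 257.1], 'conf': 0.77}] []
```

View pics/g1.png

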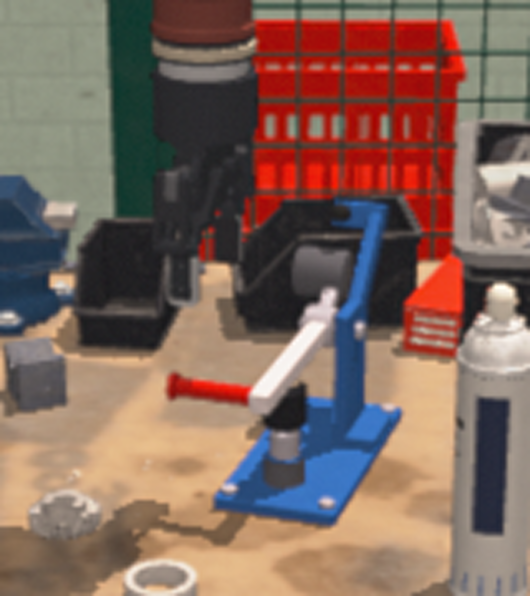

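The side view shows the open gripper above the red handle (crop 175–250, 390), with the near finger at (183, 290). That agrees with the 43 mm grip point, so I lower and close.

>>> step_arm --grip_force 35 --moves '[[[2,-0.2,0],[0,0,0],1],[[5,-0.2,0],[0,0,0],1],[[7.5,-0.2,0],[0,0,0],1],[[9,-0.2,0],[0,0,0],1],[[9.4,-0.2,0],[0,0,0],1],[[9.4,-0.2,0],[0,0,0],0.3],[[9.4,-0.2,0],[0,0,0],0],[[9.4,-0.2,0],[0,0,0],0],[[9.4,-0.2,0],[0,0,0],0],[[9.4,-0.2,0],[0,0,0],0]]'

```text
t: 4.6
tool_pos: [0.5295, -0.0619, 0.1097]
tool_rot: [-0.977, 1.338, 0.971]
contact_force: [0.0, 1.2, -0.3]
opening: 0.0256
```

>>> step_arm --moves '[[[0.6,0,0],[0,0,0],0],[[0.6,0,0],[0,0,0],0],[[0.6,0,0],[0,0,0],0],[[0.6,0,0],[0,0,0],0],[[0.6,0,0],[0,0,0],0],[[0.6,0,0],[0,0,0],0],[[0.6,0,0],[0,0,0],0],[[0.6,0,0],[0,0,0],0],[[0.6,0,0],[0,0,0],0],[[0.6,0,0],[0,0,0],0]]'

```text
t: 5.43
tool_pos: [0.5297, -0.0666, 0.1074]
tool_rot: [-0.985, 1.345, 0.966]
contact_force: [-11.4, -13.3, 15.4]
opening: 0.0138
```

```bash
python3 - <<'E'
from h import *
s=ctrl.get_obs();print(s["t"],s["opening"],s["tool_pos"],s["contact_force"])
L=Rz.T@(s["tool_pos"]-o);print("local",L)
# handle centre in local y-z: assume shut now
M=down(Rz[:,1]);p0=s["tool_pos"]
for th in (10,20,30,40,50,60,70,80,90,95,100,105,110,115,120):
    print(th,go(p0+hp(th)-hp(0),M))
E
```

```text
5.4333 0.013812205205248302 [ 0.52972967 -0.06661009  0.10739909] [-11.38294318 -13.29319231  15.36807365]
local [-0.03790035 -0.1054005   0.10739909]
10 (array([-2.64, -0.02,  0.21]), array([ 0.11, -0.52,  0.42]))
20 (array([-5.21, -0.04,  0.87]), array([ 0.11, -0.52,  0.42]))
30 (array([-7.62, -0.06,  1.97]), array([ 0.11, -0.52,  0.42]))
40 (array([-9.8 , -0.08,  3.47]), array([ 0.11, -0.52,  0.42]))
50 (array([-11.69,  -0.1 ,   5.32]), array([ 0.11, -0.52,  0.42]))
60 (array([-13.23,  -0.11,   7.48]), array([ 0.11, -0.52,  0.42]))
70 (array([-14.37,  -0.13,   9.87]), array([ 0.11, -0.52,  0.42]))
80 (array([-15.08,  -0.14,  12.42]), array([ 0.11, -0.52,  0.42]))
90 (array([-15.34,  -0.14,  15.06]), array([ 0.11, -0.52,  0.42]))
95 (array([-15.29,  -0.14,  16.39]), array([ 0.11, -0.52,  0.42]))
100 (array([-15.13,  -0.15,  17.7 ]), array([ 0.11, -0.52,  0.42]))
105 (array([-14.85,  -0.15,  19.  ]), array([ 0.11, -0.52,  0.42]))
110 (array([-14.47,  -0.15,  20.27]), array([ 0.11, -0.52,  0.42]))
115 (array([-13.97,  -0.14,  21.5 ]), array([ 0.11, -0.52,  0.42]))
120 (array([-13.37,  -0.14,  22.68]), array([ 0.11, -0.52,  0.42]))
```

>>> step_arm --moves '[[[0,0,0],[0,0,0],0],[[-0.4,0,0],[0,0,0],0],[[-1.1,0,0.05],[0,0,0],0],[[-1.9,0,0.1],[0,0,0],0],[[-2.64,0,0.21],[0,0,0],0],[[-3.5,0,0.37],[0,0,0],0],[[-4.4,0,0.6],[0,0,0],0],[[-5.2,0,0.87],[0,0,0],0],[[-5.2,0,0.87],[0,0,0],0],[[-5.2,0,0.87],[0,0,0],0]]'

```text
t: 6.27
tool_pos: [0.5324, -0.0583, 0.161]
tool_rot: [-0.987, 1.345, 0.965]
contact_force: [-0.2, -6.4, 0.4]
opening: 0.0135
```

```bash
python3 - <<'E'
from h import *
im=cams.get_image("side");cv2.imwrite("pics/g2.png",cv2.resize(im["pixels"][140:320,240:400],(530,596),interpolation=2))
s=ctrl.get_obs();print(s["t"],s["opening"],s["tool_pos"],s["contact_force"],Rz.T@s["contact_force"])
p0=np.array([ 0.52972967,-0.06661009,0.10739909]);d=Rz.T@(s["tool_pos"]-p0);print(d)
M=down(Rz[:,1])
for th in (30,40,50,60,70): print(th,go(p0+hp(th)-hp(0),M))
E
```

```text
6.3167 0.013576961719715928 [ 0.53234516 -0.05839961  0.16078254] [-1.48331447 -5.88357584  0.5519852 ] [ 0.4179746  -6.05326224  0.5519852 ]
[-6.47344569e-05  8.61675775e-03  5.33834527e-02]
30 (array([-2.27, -0.03,  1.15]), array([ 0.12, -0.63,  0.48]))
40 (array([-4.46, -0.05,  2.65]), array([ 0.12, -0.63,  0.48]))
50 (array([-6.35, -0.07,  4.5 ]), array([ 0.12, -0.63,  0.48]))
60 (array([-7.9 , -0.09,  6.65]), array([ 0.12, -0.63,  0.48]))
70 (array([-9.04, -0.1 ,  9.04]), array([ 0.12, -0.63,  0.48]))
```

View pics/g2.png

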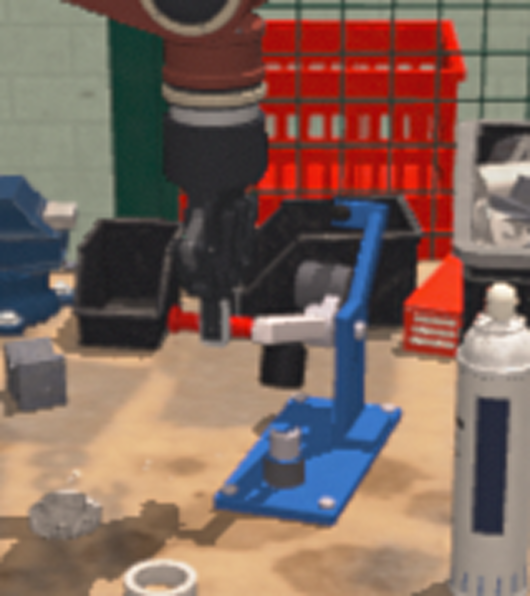

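The side view shows the arm lifting with the handle between the fingers (215, 325), clear of the spigot. I continue.

>>> step_arm --moves '[[[-0.7,0,0.25],[0,0,0],0],[[-1.5,0,0.6],[0,0,0],0],[[-2.27,0,1.05],[0,0,0],0],[[-3.1,0,1.55],[0,0,0],0],[[-3.8,0,2.05],[0,0,0],0],[[-4.46,0,2.55],[0,0,0],0],[[-5.2,0,3.2],[0,0,0],0],[[-5.8,0,3.8],[0,0,0],0],[[-6.3,0,4.4],[0,0,0],0],[[-6.3,0,4.4],[0,0,0],0]]'

```text
t: 7.15
tool_pos: [0.5458, -0.0168, 0.2283]
tool_rot: [-0.991, 1.348, 0.961]
contact_force: [-8.6, -9.1, 10.4]
opening: 0.0136
```

```bash
cat > st.py <<'E'
from h import *
import sys
s=ctrl.get_obs()
p0=np.array([ 0.52972967,-0.06661009,0.10739909]);d=Rz.T@(s["tool_pos"]-p0)
th=np.degrees(np.arctan2(d[2],.152-d[1]));r=np.hypot(d[2],.152-d[1])
f=Rz.T@s["contact_force"];a=np.radians(th)
print(s["t"],"open",round(s["opening"],4),"th",round(th,2),"r",round(r*1e3,1),"F",np.round(f,1),"tang(open+)",round(f[1]*np.sin(a)+f[2]*np.cos(a),1),"rad",round(-f[1]*np.cos(a)+f[2]*np.sin(a),1),"pos",s["tool_pos"])
R0=R.from_rotvec(s["tool_rot"]).as_matrix()
for t in map(float,sys.argv[1:]):
    b=np.radians(t);print(t,np.round(R0.T@Rz@np.array([0,(r*np.cos(a)-r*np.cos(b)),r*(np.sin(b)-np.sin(a))])*100,2))
E
python3 st.py 55 60 65 70 75 80 85 90
```

```text
7.15 open 0.0136 th 50.49 r 156.7 F [ -5.3 -11.3  10.4] tang(open+) -2.1 rad 15.3 pos [ 0.54578743 -0.01681289  0.22825522]
55.0 [-0.76 -0.01  0.97]
60.0 [-1.52 -0.02  2.11]
65.0 [-2.17 -0.03  3.31]
70.0 [-2.71 -0.04  4.57]
75.0 [-3.14 -0.05  5.86]
80.0 [-3.46 -0.05  7.19]
85.0 [-3.66 -0.06  8.55]
90.0 [-3.74 -0.06  9.91]
```

```bash
python3 - <<'E'
s=open("st.py").read()
s=s.replace("np.arctan2(d[2],.152-d[1]));r=np.hypot(d[2],.152-d[1])","np.arctan2(d[2]-C[1],C[0]-d[1]));r=np.hypot(d[2]-C[1],C[0]-d[1])")
s=s.replace("th=np.deg","""from scipy.optimize import least_squares
import json,os
H=json.load(open("hist.json")) if os.path.exists("hist.json") else [[.0086,.0534],[.0523,.1209]]
if [round(d[1],5),round(d[2],5)]!=H[-1]: H.append([round(d[1],5),round(d[2],5)])
json.dump(H,open("hist.json","w"));h=np.array(H)
C=least_squares(lambda c:np.hypot(h[:,0]-c[0],h[:,1]-c[1])-.152,[.152,.005]).x
print("C",np.round(C,4))
th=np.deg""",1)
open("st.py","w").write(s)
E
python3 st.py 50 53 56 60 64 68 70
```

```text
C [0.1535 0.0074]
7.15 open 0.0136 th 48.27 r 152.0 F [ -5.3 -11.3  10.4] tang(open+) -1.5 rad 15.3 pos [ 0.54578743 -0.01681289  0.22825522]
50.0 [-0.31 -0.    0.34]
53.0 [-0.81 -0.01  0.96]
56.0 [-1.28 -0.02  1.6 ]
60.0 [-1.86 -0.03  2.49]
64.0 [-2.37 -0.03  3.42]
68.0 [-2.82 -0.04  4.38]
70.0 [-3.02 -0.04  4.87]
```

>>> step_arm --moves '[[[-0.1,0,0.1],[0,0,0],0],[[-0.4,0,0.4],[0,0,0],0],[[-0.8,0,0.96],[0,0,0],0],[[-1.28,0,1.6],[0,0,0],0],[[-1.86,0,2.49],[0,0,0],0],[[-2.37,0,3.4],[0,0,0],0],[[-2.8,0,4.3],[0,0,0],0],[[-3.0,0,4.85],[0,0,0],0],[[-3.0,0,4.85],[0,0,0],0],[[-3.0,0,4.85],[0,0,0],0]]'

```text
t: 7.98
tool_pos: [0.5613, 0.0313, 0.2599]
tool_rot: [-0.992, 1.346, 0.962]
contact_force: [-2.1, -2.9, 7.0]
opening: 0.0132
```

```bash
python3 st.py 72 75 78 81 84 87 90 
```

```text
C [0.1544 0.0089]
7.9833 open 0.0132 th 70.28 r 152.6 F [-1.1 -3.4  7. ] tang(open+) -0.8 rad 7.7 pos [0.56130061 0.0313282  0.25988525]
72.0 [-0.15 -0.    0.43]
75.0 [-0.39 -0.01  1.19]
78.0 [-0.59 -0.01  1.97]
81.0 [-0.75 -0.02  2.75]
84.0 [-0.86 -0.02  3.54]
87.0 [-0.94 -0.03  4.34]
90.0 [-0.97 -0.03  5.13]
```

```bash
python3 - <<'E'
from h import *
im=cams.get_image("side");a=cv2.resize(im["pixels"][150:260,270:380],(590,590),interpolation=2)
S,T=load();s=ctrl.get_obs();R0=R.from_rotvec(s["tool_rot"]).as_matrix()
for x in(0,.017):
    p=proj(S,s["tool_pos"]+R0@[x,0,0]);print((p-[270,150])*590/110)
cv2.imwrite("pics/g3.png",a)
E
```

```text
[257.8194131 204.8017784]
[258.24216009 239.0820847 ]
```

View pics/g3.png

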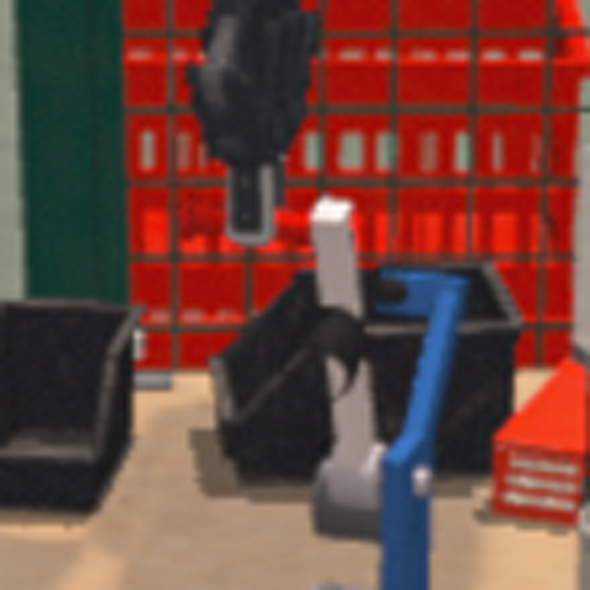

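The handle sits between the pads about 8 mm above the fingertips (crop 250, 228), which is secure. I raise the grip force a little and go on over the balance point.

>>> step_arm --grip_force 50 --moves '[[[0,0,0.2],[0,0,0],0],[[-0.15,0,0.5],[0,0,0],0],[[-0.35,0,1.1],[0,0,0],0],[[-0.53,0,1.75],[0,0,0],0],[[-0.65,0,2.4],[0,0,0],0],[[-0.77,0,3.05],[0,0,0],0],[[-0.86,0,3.7],[0,0,0],0],[[-0.93,0,4.3],[0,0,0],0],[[-0.95,0,4.8],[0,0,0],0],[[-0.96,0,5.0],[0,0,0],0]]'

```text
t: 8.87
tool_pos: [0.5772, 0.0805, 0.2691]
tool_rot: [-0.992, 1.343, 0.962]
contact_force: [0.7, -1.3, 4.1]
opening: 0.0128
```

```bash
python3 st.py 90 92 94 95 96 97 98 99 100 
```

```text
C [0.1548 0.0094]
8.8667 open 0.0128 th 89.92 r 152.4 F [ 1.1 -1.   4.1] tang(open+) -1.0 rad 4.1 pos [0.57723191 0.08047928 0.26913243]
90.0 [-0.   -0.    0.02]
92.0 [ 0.   -0.    0.55]
94.0 [ 0.02 -0.    1.09]
95.0 [ 0.04 -0.01  1.35]
96.0 [ 0.06 -0.01  1.62]
97.0 [ 0.09 -0.01  1.88]
98.0 [ 0.12 -0.01  2.14]
99.0 [ 0.16 -0.01  2.41]
100.0 [ 0.2  -0.01  2.67]
```

>>> step_arm --moves '[[[0,0,0.2],[0,0,0],0],[[0,0,0.4],[0,0,0],0],[[0,0,0.6],[0,0,0],0],[[0,0,0.8],[0,0,0],0],[[0.02,0,1.0],[0,0,0],0],[[0.03,0,1.2],[0,0,0],0],[[0.04,0,1.4],[0,0,0],0],[[0.06,0,1.6],[0,0,0],0],[[0.08,0,1.8],[0,0,0],0],[[0.08,0,1.8],[0,0,0],0]]'

```text
t: 9.7
tool_pos: [0.5828, 0.0977, 0.2677]
tool_rot: [-0.992, 1.344, 0.962]
contact_force: [1.3, -2.4, 2.2]
opening: 0.0125
```

```bash
python3 st.py 98 99 100 101 102 103 104;  python3 - <<'E'
from h import *
im=cams.get_image("top");cv2.imwrite("pics/t2.png",cv2.resize(im["pixels"][120:240,150:300],(750,600),interpolation=2))
E
```

```text
C [0.1548 0.0094]
9.7 open 0.0125 th 96.75 r 152.0 F [ 1.9 -1.9  2.2] tang(open+) -2.1 rad 1.9 pos [0.5827732  0.09770532 0.26770513]
98.0 [ 0.04 -0.    0.33]
99.0 [ 0.07 -0.    0.59]
100.0 [ 0.11 -0.    0.85]
101.0 [ 0.16 -0.    1.12]
102.0 [ 0.21 -0.    1.38]
103.0 [ 0.26 -0.    1.64]
104.0 [ 0.32 -0.    1.89]
```

View pics/t2.png

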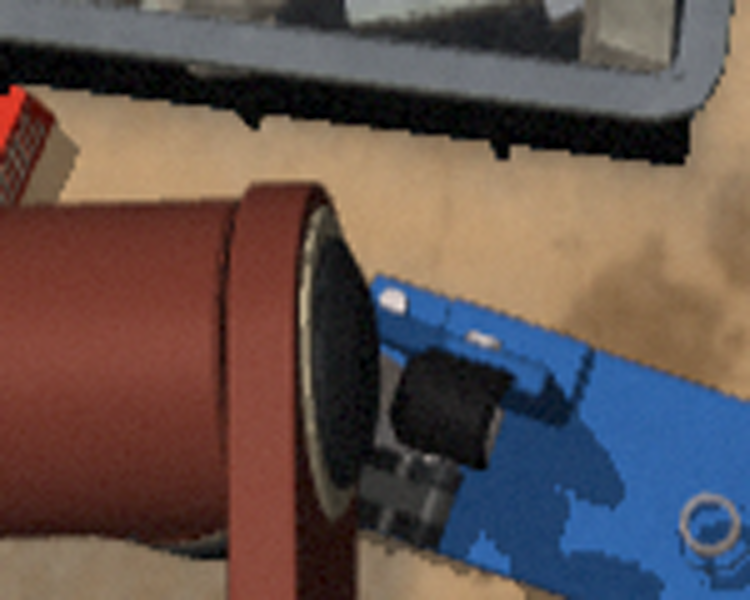

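The robot's wrist hides the screw in the top view, so I creep by feel in small steps of 4.5 mm per call.

>>> step_arm --moves '[[[0,0,0.05],[0,0,0],0],[[0.01,0,0.1],[0,0,0],0],[[0.02,0,0.15],[0,0,0],0],[[0.02,0,0.2],[0,0,0],0],[[0.03,0,0.25],[0,0,0],0],[[0.03,0,0.3],[0,0,0],0],[[0.04,0,0.35],[0,0,0],0],[[0.05,0,0.4],[0,0,0],0],[[0.06,0,0.45],[0,0,0],0],[[0.06,0,0.45],[0,0,0],0]]'

```text
t: 10.58
tool_pos: [0.5842, 0.102, 0.2673]
tool_rot: [-0.992, 1.343, 0.963]
contact_force: [-0.1, -0.7, 5.8]
opening: 0.0128
```

```bash
python3 st.py 100 102 
```

```text
C [0.1549 0.0094]
10.5833 open 0.0128 th 98.45 r 152.2 F [ 0.1 -0.7  5.8] tang(open+) -1.5 rad 5.6 pos [0.58416233 0.10203795 0.2673348 ]
100.0 [ 0.06 -0.    0.41]
102.0 [ 0.16 -0.    0.93]
```

>>> step_arm --moves '[[[0,0,0.05],[0,0,0],0],[[0.01,0,0.1],[0,0,0],0],[[0.02,0,0.15],[0,0,0],0],[[0.03,0,0.2],[0,0,0],0],[[0.04,0,0.25],[0,0,0],0],[[0.05,0,0.3],[0,0,0],0],[[0.06,0,0.35],[0,0,0],0],[[0.07,0,0.4],[0,0,0],0],[[0.08,0,0.45],[0,0,0],0],[[0.08,0,0.45],[0,0,0],0]]'

```text
t: 11.42
tool_pos: [0.5856, 0.1067, 0.2661]
tool_rot: [-0.992, 1.343, 0.963]
contact_force: [0.9, 0.2, 2.3]
opening: 0.0129
```

```bash
python3 st.py 102 104 106 
```

```text
C [0.1548 0.0094]
11.4167 open 0.0129 th 100.35 r 151.8 F [0.8 0.4 2.3] tang(open+) 0.0 rad 2.4 pos [0.58557755 0.10667884 0.26607948]
102.0 [ 0.08 -0.    0.43]
104.0 [ 0.19 -0.    0.95]
106.0 [ 0.32 -0.    1.46]
```

>>> step_arm --moves '[[[0.01,0,0.05],[0,0,0],0],[[0.02,0,0.1],[0,0,0],0],[[0.03,0,0.15],[0,0,0],0],[[0.04,0,0.2],[0,0,0],0],[[0.05,0,0.25],[0,0,0],0],[[0.06,0,0.3],[0,0,0],0],[[0.07,0,0.35],[0,0,0],0],[[0.08,0,0.4],[0,0,0],0],[[0.09,0,0.45],[0,0,0],0],[[0.1,0,0.5],[0,0,0],0]]'

```text
t: 12.25
tool_pos: [0.5871, 0.1113, 0.265]
tool_rot: [-0.992, 1.343, 0.963]
contact_force: [-0.6, -1.5, 2.8]
opening: 0.0125
```

```bash
python3 st.py 104 106 
```

```text
C [0.1547 0.0093]
12.25 open 0.0125 th 102.23 r 151.8 F [-0.1 -1.6  2.8] tang(open+) -2.2 rad 2.4 pos [0.58707104 0.11126271 0.26503994]
104.0 [ 0.1  -0.    0.46]
106.0 [ 0.23 -0.    0.97]
```

>>> step_arm --moves '[[[0.01,0,0.05],[0,0,0],0],[[0.02,0,0.1],[0,0,0],0],[[0.03,0,0.15],[0,0,0],0],[[0.04,0,0.2],[0,0,0],0],[[0.06,0,0.25],[0,0,0],0],[[0.07,0,0.3],[0,0,0],0],[[0.08,0,0.35],[0,0,0],0],[[0.09,0,0.4],[0,0,0],0],[[0.1,0,0.45],[0,0,0],0],[[0.12,0,0.5],[0,0,0],0]]'

```text
t: 13.08
tool_pos: [0.5885, 0.116, 0.264]
tool_rot: [-0.992, 1.344, 0.963]
contact_force: [-1.0, -0.5, 5.2]
opening: 0.0126
```

```bash
python3 st.py 106 108
```

```text
C [0.1547 0.0093]
13.0833 open 0.0126 th 104.16 r 151.9 F [-0.8 -0.8  5.2] tang(open+) -2.0 rad 4.9 pos [0.58854759 0.11604584 0.26401833]
106.0 [ 0.12 -0.    0.47]
108.0 [ 0.27 -0.    0.98]
```

>>> step_arm --moves '[[[0.01,0,0.05],[0,0,0],0],[[0.02,0,0.1],[0,0,0],0],[[0.03,0,0.15],[0,0,0],0],[[0.04,0,0.2],[0,0,0],0],[[0.06,0,0.25],[0,0,0],0],[[0.07,0,0.3],[0,0,0],0],[[0.08,0,0.35],[0,0,0],0],[[0.09,0,0.4],[0,0,0],0],[[0.11,0,0.45],[0,0,0],0],[[0.12,0,0.5],[0,0,0],0]]'

```text
t: 13.92
tool_pos: [0.59, 0.1207, 0.2623]
tool_rot: [-0.992, 1.344, 0.963]
contact_force: [0.4, -0.7, 0.3]
opening: 0.0129
```

```bash
python3 st.py 108 110 
```

```text
C [0.1547 0.0093]
13.9167 open 0.0129 th 106.13 r 151.6 F [ 0.6 -0.5  0.3] tang(open+) -0.6 rad 0.1 pos [0.59001321 0.12073105 0.26232391]
108.0 [ 0.14 -0.    0.47]
110.0 [ 0.3  -0.    0.98]
```

>>> step_arm --moves '[[[0.01,0,0.04],[0,0,0],0],[[0.02,0,0.08],[0,0,0],0],[[0.03,0,0.12],[0,0,0],0],[[0.04,0,0.16],[0,0,0],0],[[0.06,0,0.2],[0,0,0],0],[[0.07,0,0.24],[0,0,0],0],[[0.08,0,0.28],[0,0,0],0],[[0.09,0,0.32],[0,0,0],0],[[0.1,0,0.36],[0,0,0],0],[[0.11,0,0.4],[0,0,0],0]]'

```text
t: 14.75
tool_pos: [0.5912, 0.1243, 0.2611]
tool_rot: [-0.992, 1.345, 0.963]
contact_force: [-0.3, -1.6, 1.9]
opening: 0.0129
```

```bash
python3 st.py 108 110
```

```text
C [0.1546 0.0092]
14.75 open 0.0129 th 107.66 r 151.6 F [ 0.2 -1.7  1.9] tang(open+) -2.2 rad 1.3 pos [0.59118791 0.12433831 0.26107001]
108.0 [ 0.03 -0.    0.09]
110.0 [ 0.19 -0.    0.59]
```

>>> step_arm --moves '[[[0.01,0,0.04],[0,0,0],0],[[0.03,0,0.08],[0,0,0],0],[[0.04,0,0.12],[0,0,0],0],[[0.05,0,0.16],[0,0,0],0],[[0.07,0,0.2],[0,0,0],0],[[0.08,0,0.24],[0,0,0],0],[[0.09,0,0.28],[0,0,0],0],[[0.11,0,0.32],[0,0,0],0],[[0.12,0,0.36],[0,0,0],0],[[0.13,0,0.4],[0,0,0],0]]'

```text
t: 15.58
tool_pos: [0.5924, 0.1282, 0.2599]
tool_rot: [-0.992, 1.345, 0.963]
contact_force: [-0.0, 1.1, 3.6]
opening: 0.0126
```

```bash
python3 st.py 110 112 
```

```text
C [0.1546 0.0092]
15.5833 open 0.0126 th 109.26 r 151.8 F [-0.3  1.1  3.6] tang(open+) -0.2 rad 3.8 pos [0.59240143 0.12821468 0.25994121]
110.0 [ 0.06 -0.    0.19]
112.0 [ 0.25 -0.    0.68]
```

>>> step_arm --moves '[[[0.01,0,0.04],[0,0,0],0],[[0.03,0,0.08],[0,0,0],0],[[0.04,0,0.12],[0,0,0],0],[[0.05,0,0.16],[0,0,0],0],[[0.07,0,0.2],[0,0,0],0],[[0.08,0,0.24],[0,0,0],0],[[0.09,0,0.28],[0,0,0],0],[[0.11,0,0.32],[0,0,0],0],[[0.12,0,0.36],[0,0,0],0],[[0.14,0,0.4],[0,0,0],0]]'

```text
t: 16.42
tool_pos: [0.5937, 0.1323, 0.258]
tool_rot: [-0.992, 1.344, 0.963]
contact_force: [0.6, -1.3, 0.9]
opening: 0.0124
```

```bash
python3 st.py 110 112
```

```text
C [0.1545 0.0092]
16.4167 open 0.0124 th 111.06 r 151.5 F [ 0.9 -1.   0.9] tang(open+) -1.3 rad 0.4 pos [0.59368735 0.13232201 0.25795561]
110.0 [-0.09  0.   -0.26]
112.0 [ 0.09 -0.    0.23]
```

>>> step_arm --moves '[[[0.01,0,0.04],[0,0,0],0],[[0.03,0,0.08],[0,0,0],0],[[0.04,0,0.12],[0,0,0],0],[[0.06,0,0.16],[0,0,0],0],[[0.07,0,0.2],[0,0,0],0],[[0.09,0,0.24],[0,0,0],0],[[0.1,0,0.28],[0,0,0],0],[[0.12,0,0.32],[0,0,0],0],[[0.14,0,0.36],[0,0,0],0],[[0.15,0,0.4],[0,0,0],0]]'

```text
t: 17.25
tool_pos: [0.5949, 0.1359, 0.2564]
tool_rot: [-0.992, 1.345, 0.963]
contact_force: [-0.9, -2.2, 3.7]
opening: 0.0129
```

```bash
python3 st.py 112 114 
```

```text
C [0.1544 0.0091]
17.25 open 0.0129 th 112.61 r 151.5 F [-0.2 -2.4  3.7] tang(open+) -3.6 rad 2.5 pos [0.59485096 0.13585666 0.25637178]
112.0 [-0.06  0.   -0.15]
114.0 [0.14 0.   0.34]
```

>>> step_arm --moves '[[[0.01,0,0.03],[0,0,0],0],[[0.03,0,0.06],[0,0,0],0],[[0.04,0,0.1],[0,0,0],0],[[0.05,0,0.13],[0,0,0],0],[[0.07,0,0.16],[0,0,0],0],[[0.08,0,0.2],[0,0,0],0],[[0.1,0,0.23],[0,0,0],0],[[0.11,0,0.26],[0,0,0],0],[[0.12,0,0.28],[0,0,0],0],[[0.13,0,0.3],[0,0,0],0]]'

```text
t: 18.08
tool_pos: [0.5952, 0.1367, 0.256]
tool_rot: [-0.994, 1.35, 0.961]
contact_force: [-6.5, -9.6, 8.6]
opening: 0.0128
```

```bash
python3 st.py 114 116
```

```text
C [0.1544 0.0091]
18.0833 open 0.0128 th 112.99 r 151.5 F [ -3.2 -11.2   8.6] tang(open+) -13.6 rad 3.5 pos [0.59515922 0.13669704 0.25599515]
114.0 [0.1  0.   0.25]
116.0 [0.32 0.   0.73]
```

Contact is felt at about 112.8°, with 13.6 N at the handle. I relax to near zero force before releasing.

>>> step_arm --moves '[[[0,0,0],[0,0,0],0],[[0,0,0],[0,0,0],0],[[0,0,-0.03],[0,0,0],0],[[0,0,-0.03],[0,0,0],0],[[0,0,-0.03],[0,0,0],0],[[0,0,-0.03],[0,0,0],0],[[0,0,-0.03],[0,0,0],0],[[0,0,-0.03],[0,0,0],0],[[0,0,-0.03],[0,0,0],0],[[0,0,-0.03],[0,0,0],0]]'

```text
t: 18.92
tool_pos: [0.595, 0.1363, 0.2562]
tool_rot: [-0.994, 1.35, 0.961]
contact_force: [-3.0, -4.2, 5.2]
opening: 0.0128
```

```bash
python3 st.py 112.5 113
```

```text
C [0.1543 0.0091]
18.9167 open 0.0128 th 112.82 r 151.6 F [-1.5 -4.9  5.2] tang(open+) -6.5 rad 2.9 pos [0.59500675 0.13628086 0.25620678]
112.5 [-0.03 -0.   -0.08]
113.0 [0.02 0.   0.04]
```

>>> step_arm --moves '[[[0,0,0],[0,0,0],0],[[0,0,-0.02],[0,0,0],0.15],[[0,0,-0.02],[0,0,0],0.2],[[0,0,-0.02],[0,0,0],0.25],[[0,0,-0.02],[0,0,0],0.3],[[0,0,-0.02],[0,0,0],0.35],[[0,0,-0.02],[0,0,0],0.4],[[0,0,-0.02],[0,0,0],0.45],[[0,0,-0.02],[0,0,0],0.5],[[0,0,-0.02],[0,0,0],0.55]]'

```text
t: 19.75
tool_pos: [0.595, 0.1362, 0.2562]
tool_rot: [-0.994, 1.35, 0.961]
contact_force: [-0.5, -0.3, 0.5]
opening: 0.0468
```

```bash
python3 - <<'E'
from h import *
im=cams.get_image("side");cv2.imwrite("pics/g4.png",cv2.resize(im["pixels"][140:260,270:400],(650,600),interpolation=2))
s=ctrl.get_obs();print(s["t"],s["opening"],s["contact_force"],s["tool_pos"])
E
```

```text
19.8 0.04710985347229369 [-0.88902453  0.47550958  0.37885473] [0.59496228 0.13615819 0.25617705]
```

View pics/g4.png

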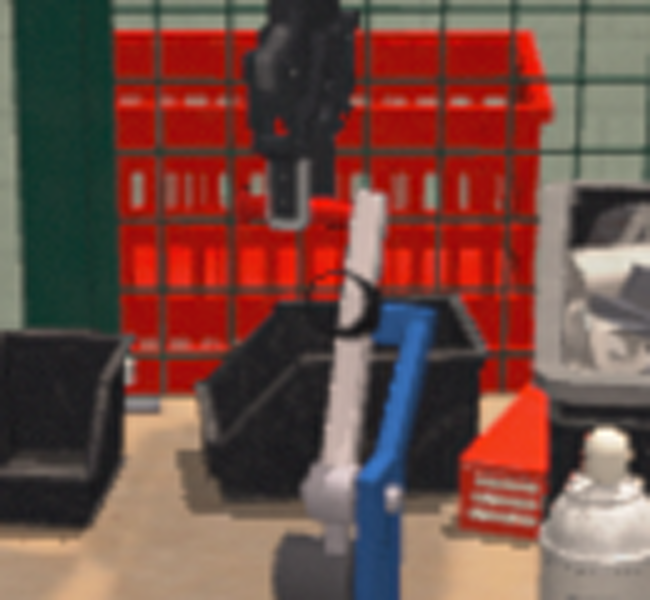

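The arm rests open on the stop and the open fingers touch nothing (force about 0). I lift off and go to the ring with jaws along the stand's x.

>>> step_arm --moves '[[[-0.5,0,0],[0,0,0],0.55],[[-1.5,0,0],[0,0,0],0.55],[[-3,0,0],[0,0,0],0.55],[[-5,0,0],[0,0,0],0.6],[[-7,0,0],[0,0,0],0.7],[[-8.5,0,0],[0,0,0],0.8],[[-9,-0.5,-2],[0,0,0],0.85],[[-9,-1,-4.5],[0,0,0],0.85],[[-9,-1.5,-7.5],[0,0,0],0.85],[[-9,-2,-10.5],[0,0,0],0.85]]'

```text
t: 20.63
tool_pos: [0.5814, 0.0313, 0.3503]
tool_rot: [-0.996, 1.348, 0.96]
contact_force: [0.6, -1.1, -0.8]
opening: 0.0725
```

```bash
python3 - <<'E'
from h import *
s=ctrl.get_obs();print(s["t"],s["opening"],s["q"],s["tool_pos"],ctrl.tcp_to_tips)
print(go([.466,-.278,.20],down(Rz[:,0])))
E
```

```text
20.6333 0.07249801038652233 [-0.06428087 -0.09243767  1.58835564 -0.02137318  1.63737708 -1.32567845] [0.58137718 0.03132139 0.35034205] 0.017
(array([ 15.63,   1.72, -32.69]), array([90.28, -0.24,  1.44]))
```

>>> step_arm --moves '[[[0,0.2,-3],[6,0,0],0.85],[[0,0.4,-6.2],[13,0,0],0.85],[[0,0.6,-9.4],[20,0,0.2],0.85],[[1,0.8,-12.6],[27,0,0.4],0.85],[[2,1,-15.8],[34,0,0.6],0.85],[[4,1.2,-19],[41,0,0.8],0.85],[[6,1.4,-22.2],[48,0,1],0.85],[[8,1.6,-25.2],[55,0,1.2],0.85],[[10,1.7,-28],[62,0,1.3],0.85],[[12,1.7,-30.5],[69,0,1.4],0.85]]'

```text
t: 21.47
tool_pos: [0.4722, -0.2583, 0.2367]
tool_rot: [-0.042, 1.576, 0.034]
contact_force: [1.1, 0.3, 0.3]
opening: 0.0724
```

```bash
python3 - <<'E'
from h import *
s=ctrl.get_obs();print(s["t"],s["opening"],s["q"],s["tool_pos"])
print(go([.466,-.278,.10],down(Rz[:,0])))
E
```

```text
21.4667 0.07239838566585395 [-0.63528899 -0.14689183  1.82518564 -0.00729673  1.4645968  -0.68305995] [ 0.47220414 -0.2583119   0.23673102]
(array([13.69, -1.87, -0.64]), array([20.88, -0.27,  0.33]))
```

>>> step_arm --moves '[[[1,-0.5,-0.2],[6,0,0],0.85],[[3,-1,-0.4],[12,0,0],0.85],[[5.5,-1.5,-0.5],[18,0,0],0.85],[[8,-1.87,-0.64],[20.9,-0.2,0.3],0.85],[[10.5,-1.87,-0.64],[20.9,-0.2,0.3],0.85],[[12.5,-1.87,-0.64],[20.9,-0.2,0.3],0.85],[[13.6,-1.87,-0.64],[20.9,-0.2,0.3],0.85],[[13.7,-1.87,-0.64],[20.9,-0.2,0.3],0.85],[[13.7,-1.87,-0.64],[20.9,-0.2,0.3],0.85],[[13.7,-1.87,-0.64],[20.9,-0.2,0.3],0.85]]'

```text
t: 22.3
tool_pos: [0.4671, -0.2788, 0.1019]
tool_rot: [0.246, 1.555, -0.25]
contact_force: [-0.0, -0.6, 1.3]
opening: 0.0727
```

```bash
python3 - <<'E'
from h import *
im=cams.get_image("side");tp=cams.get_image("top")
A=cv2.resize(im["pixels"][255:375,230:350],(400,400),interpolation=2)
B=cv2.resize(tp["pixels"][150:330,300:480],(400,400),interpolation=2)
cv2.imwrite("pics/g5.png",np.hstack([A,B]))
s=ctrl.get_obs();print(s["t"],s["opening"],s["tool_pos"],s["q"][5])
S,T=load();print((proj(S,[.466,-.278,.013])-[230,255])*400/120,(proj(S,s["tool_pos"]+[0,0,-.017])-[230,255])*400/120)
print(go([.466,-.278,.019],down(Rz[:,0])))
E
```

```text
22.4 0.07249201618991054 [ 0.4671817  -0.27880942  0.10205345] -0.35796196680261
[146.75357329 268.58215044] [144.49703699 173.62881867]
(array([ 8.3 ,  0.06, -0.16]), array([-0.  ,  0.14,  0.12]))
```

View pics/g5.png

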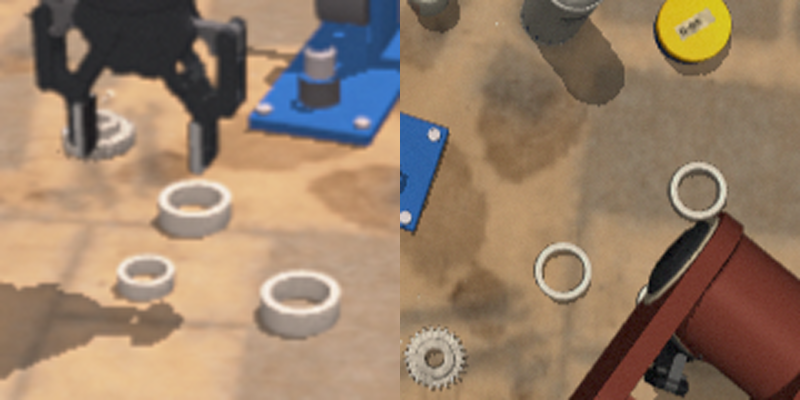

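The side view shows the fingers straddling the small ring (crop 147, 275), with the other rings clear. I go down and grip it.

>>> step_arm --grip_force 30 --moves '[[[2,0,-0.1],[0,0,0],0.85],[[4.5,0,-0.16],[0,0,0],0.85],[[6.5,0,-0.16],[0,0,0],0.8],[[7.8,0,-0.16],[0,0,0],0.75],[[8.3,0,-0.16],[0,0,0],0.7],[[8.45,0,-0.16],[0,0,0],0.65],[[8.45,0,-0.16],[0,0,0],0.6],[[8.45,0,-0.16],[0,0,0],0.55],[[8.45,0,-0.16],[0,0,0],0.5],[[8.45,0,-0.16],[0,0,0],0.45]]'

```text
t: 23.23
tool_pos: [0.4665, -0.2791, 0.0187]
tool_rot: [0.245, 1.553, -0.251]
contact_force: [0.5, 0.6, -0.4]
opening: 0.0384
```

>>> step_arm --moves '[[[0,0,0],[0,0,0],0.4],[[0,0,0],[0,0,0],0.3],[[0,0,0],[0,0,0],0.2],[[0,0,0],[0,0,0],0.1],[[0,0,0],[0,0,0],0],[[0,0,0],[0,0,0],0],[[0,0,0],[0,0,0],0],[[0,0,0],[0,0,0],0],[[0,0,0],[0,0,0],0],[[0,0,0],[0,0,0],0]]'

```text
t: 24.07
tool_pos: [0.4666, -0.2792, 0.0189]
tool_rot: [0.245, 1.552, -0.251]
contact_force: [0.0, 0.0, 2.8]
opening: 0.0357
```

>>> step_arm --moves '[[[-0.3,0,0],[0,0,0],0],[[-1,0,0],[0,0,0],0],[[-2.5,0,0],[0,0,0],0],[[-4.5,0,0],[0,0,0],0],[[-7,0,0],[0,0,0],0],[[-9,0,0],[0,0,0],0],[[-10,0,0],[0,0,0],0],[[-10.4,0,0],[0,0,0],0],[[-10.4,0,0],[0,0,0],0],[[-10.4,0,0],[0,0,0],0]]'

```text
t: 24.9
tool_pos: [0.4657, -0.2783, 0.1218]
tool_rot: [0.246, 1.554, -0.25]
contact_force: [-0.6, 1.5, 0.2]
opening: 0.0357
```

```bash
python3 - <<'E'
from h import *
S,T=load()
im=cams.get_image("side");tp=cams.get_image("top");s=ctrl.get_obs();print(s["t"],s["opening"],s["tool_pos"],s["contact_force"])
print("W",W([0,-.05,.057]))
for n in("spigot_seat","stand"):
    for c in("top","side"): print(n,c,[(np.round(d["at"],1).tolist(),round(d["conf"],2)) for d in finder.tip_of(c,n)[:2]])
print("t2",atz(T,[292,224.6],.057),"side pt",proj(S,W([0,-.05,.057])))
A=cv2.resize(im["pixels"][230:310,270:350],(400,400),interpolation=2)
B=cv2.resize(tp["pixels"][190:270,250:330],(400,400),interpolation=2)
cv2.imwrite("pics/g6.png",np.hstack([A,B]))
E
```

```text
25.0 0.03592114827011276 [ 0.46535818 -0.27806923  0.12106941] [-0.58038108  0.08611662 -0.47927083]
W [ 0.58296618 -0.02572579  0.057     ]
spigot_seat top [([290.2, 225.5], 0.96)]
spigot_seat side [([322.0, 275.1], 0.86)]
stand top [([272.7, 216.3], 0.88)]
stand side [([330.4, 279.7], 0.67), ([326.7, 180.4], 0.39)]
t2 [ 0.58261309 -0.02626254  0.057     ] side pt [326.53157334 269.33868241]
```

View pics/g6.png

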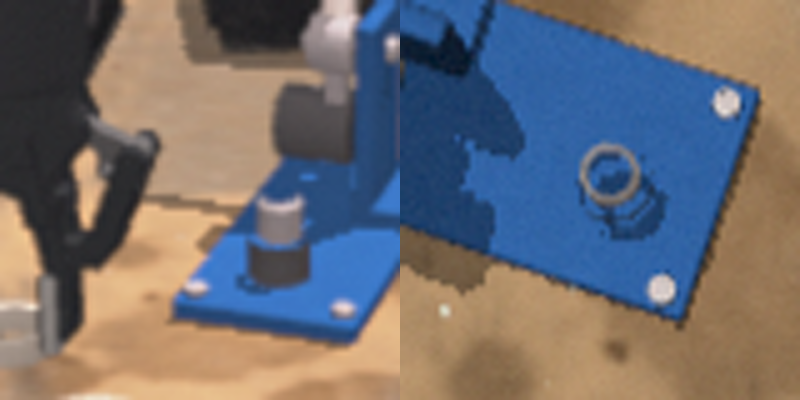

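Spigot top is at top px (292,225) and side px (326,270). Both agree with (0.5827, -0.0262) to within about 1 mm. I carry the ring there.

```bash
python3 - <<'E'
from h import *
print(go([.5826,-.0269,.13],down(Rz[:,0])))
E
```

```text
(array([-0.86, 27.53,  3.28]), array([-0.  ,  0.17,  0.13]))
```

>>> step_arm --moves '[[[-1,1.5,0.2],[0,0,0],0],[[-2,4,0.5],[0,0,0],0],[[-2.5,7.2,0.9],[0,0,0],0],[[-2.5,10.4,1.2],[0,0,0],0],[[-2.5,13.6,1.6],[0,0.1,0.1],0],[[-2.5,16.8,2],[0,0.1,0.1],0],[[-2.5,20,2.4],[0,0.1,0.1],0],[[-2.2,23,2.8],[0,0.1,0.1],0],[[-1.6,25.5,3.1],[0,0.1,0.1],0],[[-0.86,27,3.25],[0,0.17,0.13],0]]'

```text
t: 26.03
tool_pos: [0.5818, -0.0295, 0.1301]
tool_rot: [0.247, 1.556, -0.246]
contact_force: [0.4, -0.4, 0.2]
opening: 0.0356
```

```bash
python3 - <<'E'
from h import *
s=ctrl.get_obs();print(s["t"],s["q"],s["contact_force"])
print(go([.5826,-.0269,.085],down(Rz[:,0])))
E
```

```text
26.0333 [-1.78642591e-01  5.35762470e-02  1.81638443e+00  7.57056143e-04
  1.27049613e+00  1.35077526e-01] [ 0.38566801 -0.39266624  0.2260038 ]
(array([ 4.51,  0.26, -0.  ]), array([ 0.11,  0.06, -0.05]))
```

>>> step_arm --moves '[[[0.5,0.2,0],[0,0,0],0],[[1.5,0.26,0],[0.1,0,0],0],[[2.5,0.26,0],[0.1,0,0],0],[[3.5,0.26,0],[0.1,0,0],0],[[4.2,0.26,0],[0.1,0,0],0],[[4.5,0.26,0],[0.1,0,0],0],[[4.5,0.26,0],[0.1,0,0],0],[[4.5,0.26,0],[0.1,0,0],0],[[4.5,0.26,0],[0.1,0,0],0],[[4.5,0.26,0],[0.1,0,0],0]]'

```text
t: 26.87
tool_pos: [0.5831, -0.0272, 0.0859]
tool_rot: [0.248, 1.554, -0.247]
contact_force: [0.1, -0.0, -0.4]
opening: 0.0357
```

```bash
python3 - <<'E'
from h import *
im=cams.get_image("side");s=ctrl.get_obs();print(s["t"],s["tool_pos"],s["contact_force"])
cv2.imwrite("pics/g7.png",cv2.resize(im["pixels"][230:310,286:366],(600,600),interpolation=2))
S,T=load();print((proj(S,s["tool_pos"]-[0,0,.0189])-[286,230])*7.5,(proj(S,[.5827,-.0262,.057])-[286,230])*7.5)
print(go([.5826,-.0269,.0539],down(Rz[:,0])))
E
```

```text
26.9167 [ 0.58312711 -0.02710624  0.08588274] [0.47758696 0.73672243 0.00083996]
[304.48319543 270.60209744] [303.22543644 295.61717133]
(array([ 3.2 , -0.  , -0.06]), array([ 0.01,  0.14, -0.06]))
```

View pics/g7.png

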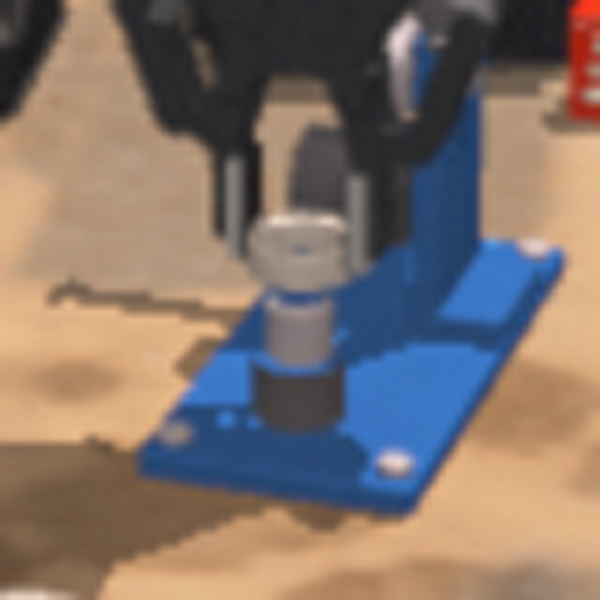

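In the side view the ring (301, 250) is centred over the spigot (300, 300) to within 1 mm. I lower gently.

>>> step_arm --moves '[[[0.2,0,0],[0,0,0],0],[[0.5,0,0],[0,0,0],0],[[0.8,0,0],[0,0,0],0],[[1.1,0,0],[0,0,0],0],[[1.3,0,0],[0,0,0],0],[[1.5,0,0],[0,0,0],0],[[1.7,0,0],[0,0,0],0],[[1.8,0,0],[0,0,0],0],[[1.8,0,0],[0,0,0],0],[[1.8,0,0],[0,0,0],0]]'

```text
t: 27.75
tool_pos: [0.5832, -0.0271, 0.0678]
tool_rot: [0.248, 1.554, -0.247]
contact_force: [0.2, 0.4, -0.0]
opening: 0.0357
```

>>> step_arm --moves '[[[0.15,0,0],[0,0,0],0],[[0.3,0,0],[0,0,0],0],[[0.45,0,0],[0,0,0],0],[[0.6,0,0],[0,0,0],0],[[0.75,0,0],[0,0,0],0],[[0.9,0,0],[0,0,0],0],[[1.05,0,0],[0,0,0],0],[[1.2,0,0],[0,0,0],0],[[1.35,0,0],[0,0,0],0],[[1.45,0,0],[0,0,0],0]]'

```text
t: 28.58
tool_pos: [0.5833, -0.0271, 0.0538]
tool_rot: [0.248, 1.555, -0.247]
contact_force: [-3.3, 0.6, 8.8]
opening: 0.036
```

The ring seats at z = 0.0538 (0.0539 expected) with 8.8 N upward. I release and withdraw.

>>> step_arm --moves '[[[0,0,0],[0,0,0],0.45],[[0,0,0],[0,0,0],0.5],[[0,0,0],[0,0,0],0.55],[[0,0,0],[0,0,0],0.6],[[0,0,0],[0,0,0],0.65],[[0,0,0],[0,0,0],0.7],[[0,0,0],[0,0,0],0.75],[[0,0,0],[0,0,0],0.8],[[-0.3,0,0],[0,0,0],0.8],[[-1,0,0],[0,0,0],0.8]]'

```text
t: 29.42
tool_pos: [0.5824, -0.027, 0.063]
tool_rot: [0.248, 1.557, -0.247]
contact_force: [-0.5, -0.6, -0.2]
opening: 0.068
```

>>> step_arm --moves '[[[-1,0,0],[0,0,0],0.8],[[-2.5,0,0],[0,0,0],0.8],[[-5,0,0],[0,0,0],0.8],[[-8,0,0],[0,0,0],0.8],[[-10,-1,0],[0,0,0],0.8],[[-12,-3,0],[0,0,0],0.8],[[-14,-6,0],[0,0,0],0.8],[[-14,-9,0],[0,0,0],0.8],[[-14,-12,0],[0,0,0],0.8],[[-14,-13,0],[0,0,0],0.8]]'

```text
t: 30.25
tool_pos: [0.5415, -0.1537, 0.2052]
tool_rot: [0.249, 1.554, -0.251]
contact_force: [-1.0, 0.8, 0.2]
opening: 0.0681
```

```bash
python3 - <<'E'
from h import *
im=cams.get_image("side");tp=cams.get_image("top");s=ctrl.get_obs();print(s["t"],s["tool_pos"],s["contact_force"],s["opening"])
A=cv2.resize(im["pixels"][160:310,280:380],(400,600),interpolation=2)
B=cv2.resize(tp["pixels"][110:290,160:280+40],(400,450),interpolation=2)
cv2.imwrite("pics/g8.png",np.hstack([A,np.vstack([B,np.zeros((150,400,3),np.uint8)])]))
E
```

```text
30.35 [ 0.54176472 -0.15199331  0.20395284] [ 0.21614117  0.26505165 -0.46863127] 0.06827112426642734
```

View pics/g8.png

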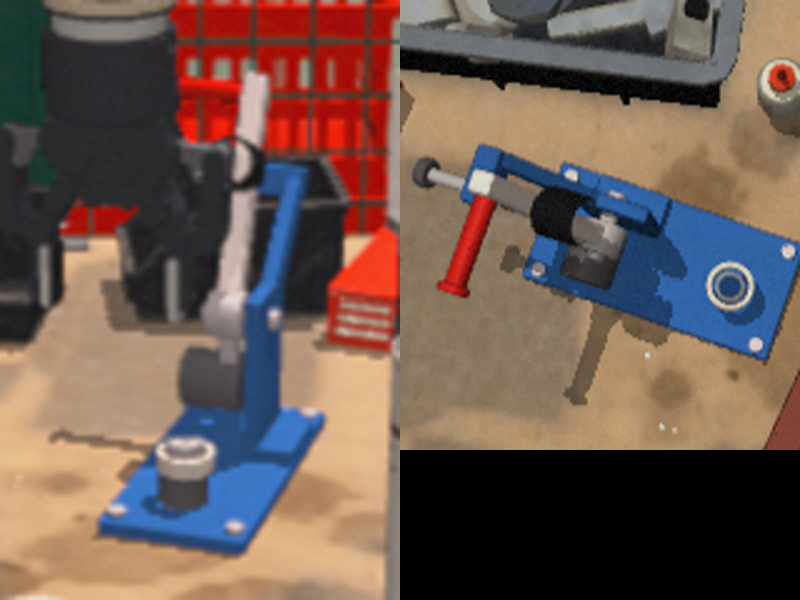

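The last view shows the ring flat on the shoulder around the spigot (side crop 186, 457; top crop 730, 286), with the arm open on its stop and the gripper clear. I hand in.

```bash
python3 -c "
from station import ctrl
print(ctrl.finish_job())"
```

```text
the job is handed in; nothing more can be done
None
```

The arm is open on its stop screw, the steel ring is on the spigot, and the job was handed in at about 30 s of the 72 s allowed.

- **Arm:** I lifted it by the handle over the balance point and crept up on the screw, meeting it at about 113°. The highest force I read at the handle was about 14 N (limit about 19 N). I eased it to about 6 N before opening the jaws, and the arm stayed put.
- **Ring:** I picked the smallest of the three plain rings, which measured about 38 mm across. It slid over the spigot without resistance and touched the shoulder at the expected height, within 0.1 mm, with about 9 N.
- **Last check:** Side and top views show the arm still open and the ring flat around the spigot. The gripper was clear and touching nothing. I did not measure the oil bottle, gear and grease tin again at the end, but nothing was moved near them.
- **Disagreements:**
  - When the jaws closed on the handle, the tool sat about 3 mm off the camera estimate and read about 15 N on each of the x, y and z axes or less. It eased once I moved.
  - The handle ended up about 8 mm from the fingertips, lower in the pads than planned, but it did not slip.

I viewed 12 pictures, two over the budget of 10, to check the ring's fit and the final state.

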